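# Unscrew the sprung oil filler cap of a gear unit

### The job

Unscrew the black oil filler cap from the green gear unit without straining its thread or tipping it, and keep hold of it as it comes free, because a spring underneath pushes it up. Then set the cap down gently, knob up, flat on the floor of the metal parts tray and let go of it. Leave the drain plug in the tray and everything else on the bench where it is.

Things in the scene. Friction and masses are not known exactly. Their poses are not given: they have to be found in the camera images.
- cap: Black filler cap, 66 mm tall, about 0.12 kg, on the gear unit's neck. Skirt 48 mm across from 0 to 38 mm up, open below; above it a round ribbed knob 36 mm across, from 38 to 66 mm. Origin on the axis at the skirt's lower rim; z up through the knob, x towards the white mark on its top. Fits loosely: about 1 mm sideways, 1.6 mm up and down; may lean a few degrees.
- knob_mid (a point): Centre of the cap's knob, 52 mm above the cap's origin: the height to grip it. A hand that pulls, pushes or leans on the cap, or turns it without rising along with it, loads the thread. All contact forces between cap and gear unit must add up to less than 25 N; the spring and the thread's answer to it already make up 13 N of that, so load the cap by less than about 8 N.
- gear_unit: Green gear unit fixed to the bench: foot 150 x 150 mm, housing 130 x 120 mm to 78 mm height, grey motor 86 mm across reaching 185 mm from the centre on its +x side (top at 88 mm), short shaft on its -y side. Origin at the centre of the foot on the bench; the filler neck stands upright over it.
- neck_base (a point): Foot of the neck, 84 mm above the bench, on the thread's axis. Neck 26 mm tall, 38 mm across, coarse right-hand thread: turned counter-clockwise seen from above the cap rises, by 10 to 25 mm a turn (to be felt), and is free after 1.35 to 1.6 turns. In the neck a spring pushes the cap up (7 N at the start, 5 N as it frees); in the thread it stays where left. Cap off, the spring's disc stands 58 mm above this point.
- tray: Open aluminium parts tray fixed to the bench, 220 x 160 mm outside (long side along its x), 35 mm high, wall 4 mm. Origin under its centre on the bench.
- tray_in (a point): Centre of the tray's inner floor, 4 mm above the bench; axes as the tray's.
- drain_plug: Brass drain plug, 26 mm across and 24 mm tall, standing in the tray near its (+x, -y) corner: leave it there. Origin at the centre of its underside.
- glass: Drinking glass 68 mm across, 90 mm tall, a bystander. Origin at the centre of its underside.
- mallet: Wooden mallet lying on the bench, a bystander.
- screwdriver: Screwdriver with a blue handle lying on the bench, a bystander.
- wrench: Steel wrench lying on the bench, a bystander.
- oil_bottle: Yellow oil bottle, 64 mm across, 170 mm tall, a bystander. Origin at the centre of its underside.
- wood_block: Block of wood 110 x 60 x 45 mm, a bystander.

How it is judged (in metres and radians):
On the way, in this order (a step that is already met when the one before it is completed fails the run):
1. the cap has risen clear of the thread over the neck, held by the fingers (z of cap in the frame of neck_base above 0.027 m and horizontal distance between cap and neck_base below 0.03 m and contact force between cap and the fingers above 1 N), for 0.05 s.
2. the cap stands in the tray, knob up (x of cap in the frame of tray_in between -0.086 and 0.086 m and y of cap in the frame of tray_in between -0.056 and 0.056 m and z of cap in the frame of tray_in below 0.005 m and angle between cap's own z axis and vertical below 0.1 rad), for 0.2 s.
At the end, for the whole second after the job is handed in: The cap stands at rest, knob up (within 0.1 rad), flat on the tray's floor (its rim within 5 mm of it) and inside its walls; nothing else has been moved (all of step 2 and z of cap in the frame of tray_in above -0.004 m and linear speed of cap below 0.02 m/s); the robot touches nothing.
It fails at once if thread strained: more than 25 N between cap and gear unit (contact force between cap and gear_unit above 25 N).
It fails at once if the cap came free of the thread over the neck without being held (z of cap in the frame of neck_base above 0.0215 m and horizontal distance between cap and neck_base below 0.08 m and contact force between cap and the fingers below 0.2 N).
It fails at once if the cap was tipped by more than 0.5 rad (angle between cap's own z axis and vertical above 0.5 rad).
It fails at once if the cap was dropped into the tray (moving faster than 0.5 m/s within 40 mm of its floor) (horizontal distance between cap and tray_in below 0.12 m and z of cap in the frame of tray_in below 0.04 m and linear speed of cap above 0.5 m/s).
It fails at once if a bystander was moved by more than 20 mm (distance of any of drain_plug, glass, mallet, screwdriver, wrench, oil_bottle, wood_block from where it was at the start of the episode above 0.02 m).
It also fails if it takes over 72 s, if anything falls off the work surface, if the arm or the gripper's body presses on something with over 40 N, if the wrist force passes 120 N, or if a joint passes its speed limit or range.

### The arm

A 6-joint arm with a two-finger parallel gripper is mounted at the origin on the work surface. World frame = base frame: x ahead of the robot, y to its left, z up, the work surface at z = 0. Lengths are in mm, angles in degrees, forces in N, time in s.
With the tool pointing down it reaches from about 300 to 850 mm from the base axis. Payload 4.2 kg.
Tool frame: the origin (TCP) lies at the centre of the arm's flange, where the gripper is bolted on; the fingertips stand 191 mm ahead of it and the grasp point (between the pads) lies 172 mm ahead of it; y points along the fingers, x is the direction in which the jaws open and shut, and the axes are right-handed (so a half turn about y gives the same grasp; the last joint's range is limited). The gripper opens to 91 mm and grips with 3 to 60 N. Pads are 32 mm wide; open, the fingers measure 118 mm over their backs; the gripper's body (76 mm by 178 mm) begins 60 mm behind the grasp point.
Start: joints at [-72.193, 18.312, 89.639, -0, 72.044, -1.146], TCP at [186.758, -543.824, 404.776] pointing down, gripper open.
Joint ranges: [-177.97, 177.97], [-48.28, 115.42], [12.27, 149.76], [-77.06, 257.06], [2.81, 150.46], [-146.56, 146.56]. Speed limits (degrees/s): [147.25, 147.25, 180, 180, 180, 180].

### API

Orientations are given as [roll, pitch, yaw] about the fixed x, y, z axes, in that order (R = Rz(yaw) Ry(pitch) Rx(roll)).
In Python, from workcell import env gives the robot as it stands.
- The arm moves only by the tool carry_out, never from a script. Its argument "increments" is a list of rows, each a list of 3 entries, a list of its own where there are three numbers: the turn, a rotation vector about the tool's x, y, z in rad, then the shift along the tool's x, y, z in mm, then the closure, from 0 (fully open) to 1 (shut). In form: [[[wx, wy, wz], [dx, dy, dz], claw], ...]. A call has 1 to 10 rows; each row is the pose to reach, as a shift and turn from the pose commanded when the call began, along the tool's axes at that moment; what a row does not reach only later rows make up. A row lasts 1/12 s, in which the tool goes at most 41.7 mm and 7.16 degrees, less where a joint would pass 70% of its speed; a pose out of reach is approached as far as the arm can. A call with a gripper value outside its range is refused whole. The fingers move at their own pace and stop on an object; "force" is the grip in N (left out, the last holds). Time passes only in rows, so rows that repeat a pose let the fingers close. It gives the time, the measured TCP pose, the force and the opening at its end, in the units of the state.
- env.state(): the state, without advancing time (a new reading comes with each control period).
- env.grab_frame(name): name is "scene" or "top" or "wrist"; returns a dict with "frame" (384x512x3 uint8, blue, green, red), "z_map" (384x512 float32, mm along the optical axis (not along the pixel's ray), 0 where there is no reading), "camera_matrix" (3x3 intrinsics, pixels), "rvec" (rotation vector, rad) and "tvec" (3), from world to camera coordinates, as OpenCV has them; the wrist camera has in their place "hand_eye" (4x4, takes a point from camera to tool coordinates, whose origin is the TCP and whose axes are the tool frame's). Camera axes: x right, y down, z forward; pixel columns grow to the right and rows downward; lengths in mm; the calibration is good to about 2 mm. A picture is of the moment at which its call begins: read the wrist's pose just before it.
- env.job_done(): hands the job in, once; it reports no verdict.
The state is a dict: "time_s": time; "qpos": joint angles; "qvel": joint speeds; "effort": joint torques, N m; "ee_pos": TCP position; "ee_rot": TCP orientation; "force": force on the tool from outside, world axes, zero at the start; "torque": the same for the moment, N m; "gripper_width": finger opening in mm.
Only numpy, scipy, OpenCV 4.12 (cv2) and the standard library are available. Lean on these libraries where they do the work, as an engineer would, in place of code of your own. Each camera call takes 0.05 s, during which the arm holds its last target. There are 200 camera calls.

## Working session

There is one attempt and no reset: what is moved stays moved. The work goes in short steps, Python scripts to look and compute and a tool call to move; the robot and the scene stay as the last step left them, time stands still between calls to the robot, and variables do not carry over. Pictures are saved under pics/ and viewed, about 8 in all and at most 12, crops included, and the job is handed in when it is done.

Besides the shell and the picture viewer there is one more tool, called after "Call:" as name([rows], argument=value, ...), one row to a line, values as JSON. carry_out: Moves the arm, as the interface text tells. Its arguments: {"type":"object","properties":{"increments":{"type":"array","items":{"type":"array"}},"force":{"type":"number"}},"required":["increments"]}

```bash
mkdir -p pics; cat > h.py <<'E'
import numpy as np, cv2
from scipy.spatial.transform import Rotation as R
from workcell import env
def pose():
    s=env.state(); T=np.eye(4); T[:3,:3]=R.from_euler('xyz',s['ee_rot'],degrees=True).as_matrix(); T[:3,3]=s['ee_pos']; return T
def cloud(name):
    T=pose(); f=env.grab_frame(name); K=np.array(f['camera_matrix']); z=f['z_map']
    v,u=np.mgrid[:384,:512]
    P=np.stack([(u-K[0,2])/K[0,0]*z,(v-K[1,2])/K[1,1]*z,z],-1)
    if 'hand_eye' in f: C=T@np.array(f['hand_eye']); W=P@C[:3,:3].T+C[:3,3]
    else:
        Rm=cv2.Rodrigues(np.array(f['rvec'],float))[0]; W=(P-np.array(f['tvec']).ravel())@Rm
    W[z==0]=np.nan
    return f['frame'],W
E
python3 - <<'E'
from h import *
print(env.state())
a,W=cloud('top'); b,_=cloud('scene')
cv2.imwrite('pics/top.png',a); cv2.imwrite('pics/scene.png',b); np.save('top.npy',W)
E
```

```text
{'time_s': 0.0, 'qpos': array([-7.21941510e+01,  1.83525511e+01,  8.97067941e+01, -2.86395801e-04,
        7.20441312e+01, -1.14498691e+00]), 'qvel': array([-0.14557701,  0.03784536,  0.13560157, -0.0452504 ,  0.01679413,
       -0.03034947]), 'effort': array([ 2.63977759e-03, -4.12460375e+01, -2.31970865e+01,  7.29299197e-02,
        4.57563624e-02, -1.58644666e-04]), 'ee_pos': array([ 186.69329941, -543.67271607,  403.90822544]), 'ee_rot': array([-89.99820452,   0.10346118, -71.04907392]), 'force': array([ 0.28095877, -0.25744086,  0.54595897]), 'torque': array([ 0.00324035, -0.07642229, -0.00861235]), 'gripper_width': 90.87070663971713}
```

View pics/top.png

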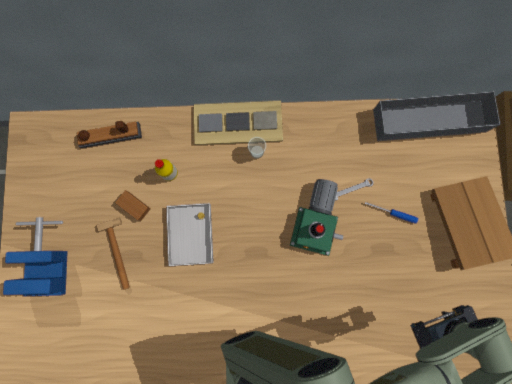

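View pics/scene.png

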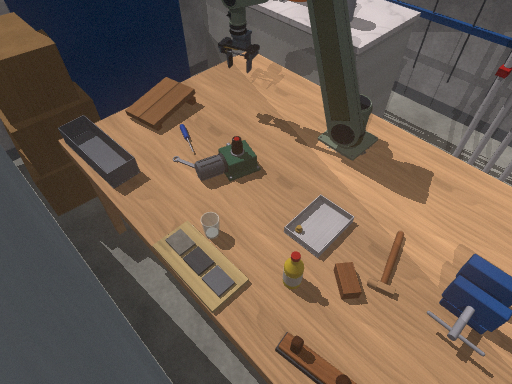

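```bash
python3 - <<'E'
from h import *
W=np.load('top.npy'); a=cv2.imread('pics/top.png'); hsv=cv2.cvtColor(a,cv2.COLOR_BGR2HSV)
v,u=np.mgrid[:384,:512]
box=(u>285)&(u<345)&(v>200)&(v<260)
z=W[...,2]
m=box&(z>125); P=W[m]; print('cap',m.sum(),np.nanmean(P,0),np.nanmin(P,0),np.nanmax(P,0))
r=box&((hsv[...,0]<8)|(hsv[...,0]>172))&(hsv[...,1]>150)&(hsv[...,2]>100)
print('red',r.sum(),np.nanmedian(W[r],0))
g=box&(hsv[...,0]>45)&(hsv[...,0]<95)&(hsv[...,1]>80)&(z>65)&(z<95)
Q=W[g][:,:2].astype(np.float32); print('green',cv2.minAreaRect(Q))
t=(u>160)&(u<220)&(v>195)&(v<272)&(z>24)&(z<45); Q=W[t][:,:2].astype(np.float32); print('tray',t.sum(),cv2.minAreaRect(Q))
b=(u>195)&(u<206)&(v>210)&(v<222); print('plug',np.nanmedian(W[b&(hsv[...,1]>110)&(z>15)],0), np.nanmedian(z[225:250,180:200]))
for n,(x0,x1,y0,y1) in dict(glass=(246,268,136,160),bottle=(150,180,155,183),block=(110,150,190,222),wrench=(335,375,176,200)).items():
    Q=W[y0:y1,x0:x1].reshape(-1,3); Q=Q[Q[:,2]>12]; print(n,np.nanmean(Q,0),np.nanmax(Q[:,2]) if len(Q) else 0)
cv2.imwrite('pics/crop.png',cv2.resize(a[195:265,280:350],None,fx=7,fy=7,interpolation=0))
E
```

```text
cap 119 [ 486.6269193  -229.21968349  147.22115897] [ 466.4008756  -247.67630738  125.03490152] [ 507.54248858 -210.18696547  160.87850631]
red 47 [ 488.40491102 -231.35431677  152.10309679]
green ((487.2074890136719, -231.52957153320312), (120.70706176757812, 130.35609436035156), 73.83373260498047)
tray 309 ((487.67742919921875, 229.1585693359375), (220.0459442138672, 162.3118896484375), 2.2328336238861084)
plug [556.20648457 187.33229079  28.51909553] 4.402761824126972
glass [814.36349238 -29.44373956  50.72878962] 93.88379456824312
bottle [715.68472967 297.99702769 108.26934925] 175.4390151416177
block [595.37076365 440.07227671  42.08507597] 54.4161561306168
wrench [ 637.54039338 -338.15666747   45.49558206] 77.08172192795465
```

View pics/crop.png

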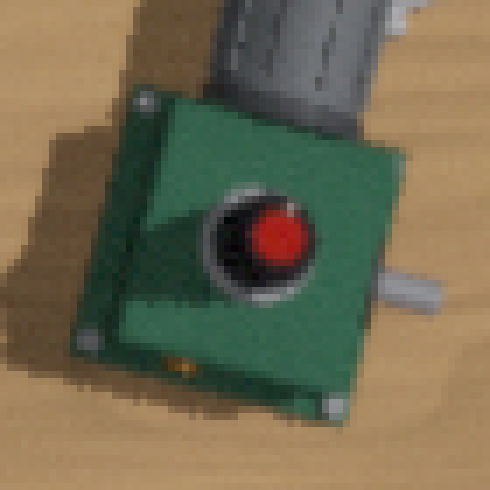

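```bash
cat >> h.py <<'E'
def go(p,yaw):
    T=pose(); Rt=R.from_euler('xyz',[-90,0,yaw],degrees=True); R0=R.from_matrix(T[:3,:3])
    w=(R0.inv()*Rt).as_rotvec(); d=R0.inv().apply(np.array(p)-T[:3,3])
    print('turn',w.round(4),np.degrees(np.linalg.norm(w)).round(1),'shift',d.round(1))
E
python3 - <<'E'
from h import *
go([488,-231,430],-165)
f=env.grab_frame('wrist'); print(f['hand_eye'],f['camera_matrix'])
cv2.imwrite('pics/w0.png',f['frame'])
E
```

```text
turn [ 1.2000e-03  1.6398e+00 -1.2000e-03] 94.0 shift [-197.9  -25.7  386.5]
[[ 9.99999328e-01 -1.02594604e-03 -5.39988083e-04  1.69154769e-01]
 [ 2.13951324e-04 -2.94456480e-01  9.55664866e-01  1.99973151e+01]
 [-1.13946357e-03 -9.55664339e-01 -2.94456063e-01  8.48824119e+01]
 [ 0.00000000e+00  0.00000000e+00  0.00000000e+00  1.00000000e+00]] [[318.1507458    0.         252.65649217]
 [  0.         318.1507458  188.86816857]
 [  0.           0.           1.        ]]
```

View pics/w0.png

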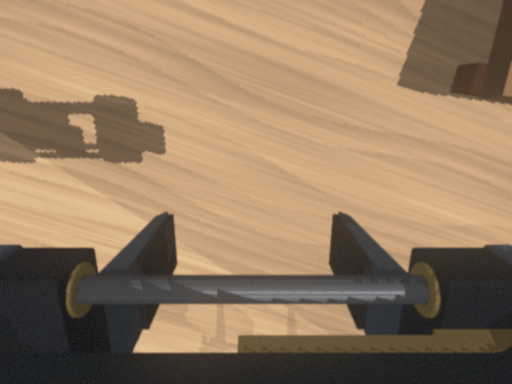

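Call:
carry_out([
  [[0,0.08,0],[-10,-2,20],0],
  [[0,0.2,0],[-25,-4,50],0],
  [[0,0.32,0],[-42,-6,82],0],
  [[0,0.44,0],[-60,-8,115],0],
  [[0,0.56,0],[-77,-10,150],0],
  [[0,0.68,0],[-94,-12,184],0],
  [[0,0.8,0],[-110,-15,216],0],
  [[0,0.92,0],[-126,-18,246],0],
  [[0,1.04,0],[-140,-20,272],0],
  [[0,1.14,0],[-150,-22,292],0],
])

```text
time_s: 0.98
ee_pos: [415.5, -305.0, 426.7]
ee_rot: [-90.0, 0.0, -136.6]
force: [-1.3, 0.3, 0.7]
gripper_width: 91.0
```

```bash
python3 - <<'E'
from h import *
print(env.state()['ee_pos'])
go([488,-231,430],-165)
E
```

```text
[ 415.49295032 -305.00266275  426.7456862 ]
turn [ 0.0006  0.4953 -0.0005] 28.4 shift [-103.5   -3.2   -4. ]
```

Call:
carry_out([
  [[0,0.1,0],[-20,0,-1],0],
  [[0,0.2,0],[-42,-1,-2],0],
  [[0,0.3,0],[-64,-2,-3],0],
  [[0,0.4,0],[-84,-2,-4],0],
  [[0,0.47,0],[-98,-3,-4],0],
  [[0,0.495,0],[-103.5,-3,-4],0],
  [[0,0.495,0],[-103.5,-3,-4],0],
  [[0,0.495,0],[-103.5,-3,-4],0],
])

```text
time_s: 1.65
ee_pos: [486.4, -232.6, 429.4]
ee_rot: [-90.0, -0.0, -164.6]
force: [-0.6, -0.9, 0.1]
gripper_width: 91.4
```

```bash
python3 - <<'E'
from h import *
s=env.state();print(s['ee_pos'],s['ee_rot'],s['qpos'],s['force'],s['torque'])
a,W=cloud('wrist'); cv2.imwrite('pics/w1.png',a); np.save('w1.npy',W)
hsv=cv2.cvtColor(a,cv2.COLOR_BGR2HSV)
r=((hsv[...,0]<8)|(hsv[...,0]>172))&(hsv[...,1]>150)&(hsv[...,2]>80)
P=W[r]; print('red',r.sum(),np.nanmedian(P,0),np.nanmin(P,0),np.nanmax(P,0))
v,u=np.nonzero(r);print(u.min(),u.max(),v.min(),v.max())
E
```

```text
[ 486.35621851 -232.62139096  429.41013098] [-9.00147047e+01 -4.72000262e-02 -1.64637258e+02] [-2.67782039e+01  1.42228232e+01  9.18533032e+01 -2.16058994e-02
  7.39687395e+01  1.37865035e+02] [-0.59833992 -0.92789308  0.1162615 ] [0.12674648 0.04069858 0.00718763]
red 616 [ 487.6349851  -232.47240125  152.36375715] [ 475.81660308 -244.62677846  150.35053604] [ 499.86241653 -219.92301754  154.41718693]
238 266 180 207
```

View pics/w1.png

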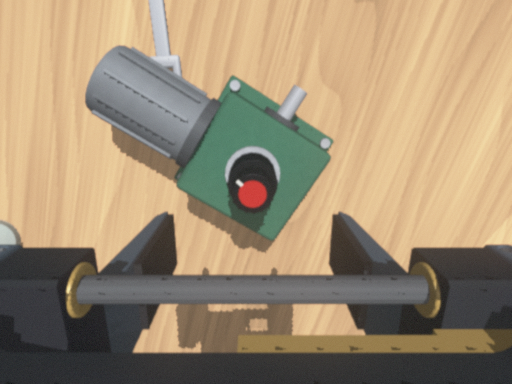

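```bash
python3 - <<'E'
from h import *
go([487.7,-232.2,318],-168)
E
```

```text
turn [0.0002 0.058  0.0008] 3.3 shift [ -1.8 111.5  -0.2]
```

Call:
carry_out([
  [[0,0.02,0],[-1,8,0],0],
  [[0,0.04,0],[-1.8,24,-0.2],0],
  [[0,0.058,0],[-1.8,42,-0.2],0],
  [[0,0.058,0],[-1.8,60,-0.2],0],
  [[0,0.058,0],[-1.8,78,-0.2],0],
  [[0,0.058,0],[-1.8,94,-0.2],0],
  [[0,0.058,0],[-1.8,105,-0.2],0],
  [[0,0.058,0],[-1.8,111,-0.2],0],
  [[0,0.058,0],[-1.8,111.4,-0.2],0],
  [[0,0.058,0],[-1.8,111.4,-0.2],0],
])

```text
time_s: 2.53
ee_pos: [487.9, -232.4, 318.3]
ee_rot: [-90.0, -0.0, -168.1]
force: [-0.2, 0.4, 0.3]
gripper_width: 91.2
```

```bash
python3 - <<'E'
from h import *
s=env.state();print(s['ee_pos'],s['ee_rot'],s['qpos'],s['force'],s['torque'])
go([487.7,-232.2,318],-168)
a,W=cloud('wrist'); cv2.imwrite('pics/w2.png',a)
hsv=cv2.cvtColor(a,cv2.COLOR_BGR2HSV)
r=((hsv[...,0]<8)|(hsv[...,0]>172))&(hsv[...,1]>150)&(hsv[...,2]>80)
P=W[r]; print('red',r.sum(),np.nanmedian(P,0),np.nanmin(P,0),np.nanmax(P,0))
E
```

```text
[ 487.89861295 -232.44570005  318.27938134] [-9.00013959e+01 -1.03191115e-02 -1.68091364e+02] [-2.66920154e+01  1.92853573e+01  1.01611329e+02 -6.23076245e-03
  5.91122489e+01  1.41402548e+02] [-0.15067576  0.40910032  0.32879699] [ 0.13238787 -0.0276968  -0.01568998]
turn [ 0.     -0.0016  0.0002] 0.1 shift [ 0.1  0.3 -0.3]
red 1387 [ 488.33984605 -233.61511462  152.48316608] [ 475.59614931 -245.03734658  150.42081947] [ 500.00735847 -222.94835506  154.68388184]
```

View pics/w2.png

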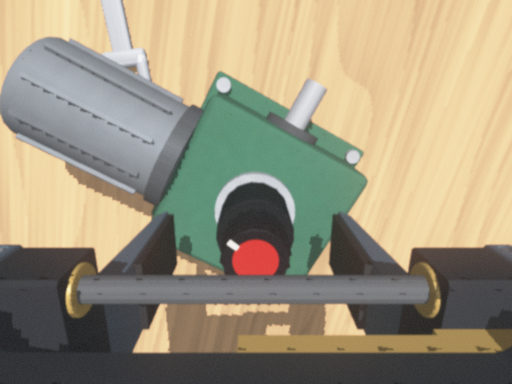

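Call:
carry_out([
  [[0,0,0],[0,0,0],0.3],
  [[0,0,0],[0,0,0],0.5],
  [[0,0,0],[0,0,0],0.54],
  [[0,0,0],[0,0,0],0.57],
  [[0,0,0],[0,0,0],0.59],
  [[0,0,0],[0,0,0],0.61],
  [[0,0,0],[0,0,0],0.63],
  [[0,0,0],[0,0,0],0.65],
], force=5)

```text
time_s: 3.25
ee_pos: [488.0, -232.1, 318.4]
ee_rot: [-90.0, 0.0, -168.0]
force: [0.3, -0.2, -0.1]
gripper_width: 40.8
```

```bash
cat > s.py <<'E'
from h import *
F=[];
for i in range(1):
    s=env.state()
T=pose(); np.set_printoptions(suppress=True,precision=2)
print(s['time_s'],s['ee_pos'],'yaw',s['ee_rot'][2],'j6',s['qpos'][5],'F',s['force'],'Ftool',T[:3,:3].T@s['force'],'M',s['torque'],'w',s['gripper_width'])
E
python3 s.py
```

```text
3.25 [ 488.04 -232.12  318.38] yaw -168.04588689118592 j6 141.39411861385315 F [ 0.34 -0.16 -0.14] Ftool [-0.3   0.14  0.23] M [ 0.17  0.01 -0.03] w 40.79053969521225
```

Call:
carry_out([
  [[0,0,0],[0,0,0],0.65],
  [[0,0,0],[0,0,0],0.65],
  [[0,0,0],[0,0,0],0.65],
  [[0,0,0],[0,0,0],0.65],
])

```text
time_s: 3.58
ee_pos: [487.6, -232.2, 318.3]
ee_rot: [-90.0, -0.1, -168.0]
force: [-3.9, -0.6, 2.2]
gripper_width: 35.7
```

```bash
python3 s.py
```

```text
3.5833 [ 487.6  -232.19  318.31] yaw -168.03843712377736 j6 141.39328631410362 F [-3.93 -0.57  2.17] Ftool [ 3.96 -2.17 -0.26] M [-0.06  0.72  0.04] w 35.71976506466871
```

Call:
carry_out([
  [[0,0,0],[0.4,0,0],0.65],
  [[0,0,0],[0.8,0,0],0.65],
  [[0,0,0],[0.8,0,0],0.65],
  [[0,0,0],[0.8,0,0],0.65],
])

```text
time_s: 3.92
ee_pos: [487.3, -232.2, 318.3]
ee_rot: [-90.0, 0.0, -168.0]
force: [-2.2, -0.3, 2.2]
gripper_width: 35.9
```

```bash
python3 s.py
```

```text
3.9167 [ 487.27 -232.24  318.33] yaw -168.04929736095488 j6 141.3412862499653 F [-2.24 -0.32  2.24] Ftool [ 2.25 -2.24 -0.15] M [0.1  0.5  0.06] w 35.85299685909843
```

Call:
carry_out([
  [[0,0,0],[0.5,0,0],0.65],
  [[0,0,0],[1,0,0],0.65],
  [[0,0,0],[1,0,0],0.65],
  [[0,0,0],[1,0,0],0.65],
], force=10)

```text
time_s: 4.25
ee_pos: [486.8, -232.3, 318.4]
ee_rot: [-90.0, 0.1, -168.1]
force: [2.0, 2.2, -1.3]
gripper_width: 35.8
```

```bash
python3 s.py
```

```text
4.25 [ 486.82 -232.35  318.38] yaw -168.05979615747822 j6 141.27330214222843 F [ 2.02  2.16 -1.25] Ftool [-2.42  1.25 -1.69] M [ 0.34 -0.29  0.05] w 35.82443241576509
```

Call:
carry_out([
  [[0,-0.05,0],[-0.4,-0.13,0],0.65],
  [[0,-0.12,0],[-0.4,-0.3,0],0.65],
  [[0,-0.19,0],[-0.4,-0.5,0],0.65],
  [[0,-0.26,0],[-0.4,-0.7,0],0.65],
  [[0,-0.33,0],[-0.4,-0.85,0],0.65],
  [[0,-0.35,0],[-0.4,-0.9,0],0.65],
])

```text
time_s: 4.75
ee_pos: [486.9, -232.6, 319.1]
ee_rot: [-89.9, 0.0, -147.9]
force: [1.8, -0.6, -3.0]
gripper_width: 35.7
```

```bash
python3 s.py
```

```text
4.75 [ 486.89 -232.6   319.09] yaw -147.8869495918204 j6 121.14414092669145 F [ 1.84 -0.6  -3.04] Ftool [-1.24  3.05  1.48] M [-0.07 -0.11 -0.09] w 35.705215464852344
```

Call:
carry_out([
  [[0,-0.05,0],[0,-0.05,0],0.65],
  [[0,-0.12,0],[0,-0.15,0],0.65],
  [[0,-0.19,0],[0,-0.3,0],0.65],
  [[0,-0.26,0],[0,-0.43,0],0.65],
  [[0,-0.33,0],[0,-0.57,0],0.65],
  [[0,-0.35,0],[0,-0.6,0],0.65],
])

```text
time_s: 5.25
ee_pos: [487.1, -232.8, 319.7]
ee_rot: [-89.9, -0.0, -127.9]
force: [2.4, -1.7, -2.4]
gripper_width: 35.9
```

```bash
python3 s.py
```

```text
5.25 [ 487.15 -232.84  319.7 ] yaw -127.87974387435281 j6 101.1427854980824 F [ 2.4  -1.66 -2.41] Ftool [-0.16  2.42  2.91] M [-0.43 -0.34 -0.03] w 35.9228057368545
```

Call:
carry_out([
  [[0,-0.05,0],[0,-0.05,0.2],0.65],
  [[0,-0.12,0],[0,-0.15,0.4],0.65],
  [[0,-0.2,0],[0,-0.3,0.4],0.65],
  [[0,-0.28,0],[0,-0.4,0.4],0.65],
  [[0,-0.36,0],[0,-0.52,0.4],0.65],
  [[0,-0.44,0],[0,-0.64,0.4],0.65],
  [[0,-0.52,0],[0,-0.75,0.4],0.65],
  [[0,-0.6,0],[0,-0.86,0.4],0.65],
  [[0,-0.67,0],[0,-0.97,0.4],0.65],
  [[0,-0.7,0],[0,-1,0.4],0.65],
])

```text
time_s: 6.08
ee_pos: [487.4, -232.6, 321.0]
ee_rot: [-89.9, -0.0, -87.8]
force: [1.3, 1.1, -1.2]
gripper_width: 35.9
```

```bash
python3 s.py
```

```text
6.0833 [ 487.39 -232.59  320.99] yaw -87.79735602045413 j6 61.031140640743246 F [ 1.35  1.08 -1.18] Ftool [-1.02  1.18  1.38] M [ 0.01 -0.37 -0.1 ] w 35.94656439345223
```

Call:
carry_out([
  [[0,-0.05,0],[0,-0.09,0],0.65],
  [[0,-0.15,0],[0,-0.28,0],0.65],
  [[0,-0.26,0],[0,-0.48,0],0.65],
  [[0,-0.37,0],[0,-0.68,0],0.65],
  [[0,-0.48,0],[0,-0.88,0],0.65],
  [[0,-0.59,0],[0,-1.08,0],0.65],
  [[0,-0.7,0],[0,-1.28,0],0.65],
  [[0,-0.81,0],[0,-1.48,0],0.65],
  [[0,-0.92,0],[0,-1.7,0],0.65],
  [[0,-1.0,0],[0,-1.85,0],0.65],
])

```text
time_s: 6.92
ee_pos: [487.1, -232.3, 322.9]
ee_rot: [-89.9, 0.0, -30.4]
force: [1.1, 2.0, 0.8]
gripper_width: 35.4
```

```bash
python3 s.py; python3 - <<'E'
from h import *
a,W=cloud('wrist'); cv2.imwrite('pics/w3.png',a[130:330,100:420])
E
```

```text
6.9167 [ 487.14 -232.26  322.88] yaw -30.38557549922239 j6 3.610227266623823 F [1.15 2.   0.8 ] Ftool [-0.02 -0.79  2.31] M [ 0.3  -0.29 -0.04] w 35.441588513674624
```

View pics/w3.png

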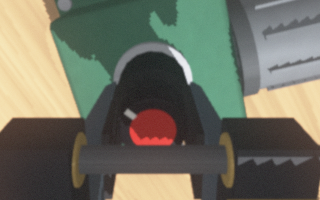

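Call:
carry_out([
  [[0,-0.08,0],[0,-0.15,0.2],0.65],
  [[0,-0.2,0],[0,-0.4,0.3],0.65],
  [[0,-0.32,0],[0,-0.63,0.3],0.65],
  [[0,-0.44,0],[0,-0.86,0.3],0.65],
  [[0,-0.56,0],[0,-1.09,0.3],0.65],
  [[0,-0.68,0],[0,-1.32,0.3],0.65],
  [[0,-0.8,0],[0,-1.55,0.3],0.65],
  [[0,-0.92,0],[0,-1.78,0.3],0.65],
  [[0,-1.04,0],[0,-2.0,0.3],0.65],
  [[0,-1.15,0],[0,-2.2,0.3],0.65],
])

```text
time_s: 7.8
ee_pos: [486.8, -232.2, 325.0]
ee_rot: [-89.9, 0.0, 35.5]
force: [-1.0, 0.4, 1.1]
gripper_width: 35.5
```

```bash
python3 s.py
```

```text
7.8 [ 486.81 -232.15  325.02] yaw 35.479171452592674 j6 -62.20983811808635 F [-1.01  0.41  1.14] Ftool [-0.59 -1.14  0.92] M [ 0.27  0.01 -0.04] w 35.46637003467981
```

Call:
carry_out([
  [[0,-0.1,0],[0,-0.18,0],0.65],
  [[0,-0.22,0],[0,-0.42,0],0.65],
  [[0,-0.34,0],[0,-0.65,0],0.65],
  [[0,-0.46,0],[0,-0.88,0],0.65],
  [[0,-0.58,0],[0,-1.11,0],0.65],
  [[0,-0.7,0],[0,-1.34,0],0.65],
  [[0,-0.82,0],[0,-1.57,0],0.65],
  [[0,-0.94,0],[0,-1.8,0],0.65],
  [[0,-1.06,0],[0,-2.02,0],0.65],
  [[0,-1.18,0],[0,-2.25,0],0.65],
])

```text
time_s: 8.63
ee_pos: [486.7, -232.4, 327.3]
ee_rot: [-89.9, -0.0, 103.1]
force: [-0.4, -0.2, 1.7]
gripper_width: 35.5
```

```bash
python3 s.py
```

```text
8.6333 [ 486.73 -232.43  327.34] yaw 103.11067842613687 j6 -129.82711454293215 F [-0.38 -0.19  1.7 ] Ftool [-0.09 -1.7   0.41] M [ 0.08  0.1  -0.01] w 35.46726916446143
```

Call:
carry_out([
  [[0,-0.1,0],[0,-0.18,0],0.65],
  [[0,-0.2,0],[0,-0.38,0],0.65],
  [[0,-0.22,0],[0,-0.42,0],0.65],
  [[0,-0.22,0],[0,-0.42,0],0.65],
  [[0,-0.22,0],[0,-0.42,0],0.6],
  [[0,-0.22,0],[0,-0.42,0],0.55],
  [[0,-0.22,0],[0,-0.42,0],0.45],
  [[0,-0.22,0],[0,-0.42,0],0.45],
  [[0,-0.22,0],[0,-0.42,0],0.45],
  [[0,-0.22,0],[0,-0.42,0],0.45],
])

```text
time_s: 9.47
ee_pos: [487.2, -232.4, 327.5]
ee_rot: [-90.0, 0.0, 115.5]
force: [0.1, -0.3, 0.6]
gripper_width: 50.1
```

```bash
python3 s.py
```

```text
9.4667 [ 487.2  -232.41  327.53] yaw 115.54328559876774 j6 -142.26614259748249 F [ 0.12 -0.28  0.62] Ftool [-0.31 -0.62  0.01] M [ 0.15 -0.13  0.02] w 50.106171015696745
```

Call:
carry_out([
  [[0,0.12,0],[0,0,0],0.45],
  [[0,0.244,0],[0,0,0],0.45],
  [[0,0.368,0],[0,0,0],0.45],
  [[0,0.492,0],[0,0,0],0.45],
  [[0,0.616,0],[0,0,0],0.45],
  [[0,0.74,0],[0,0,0],0.45],
  [[0,0.864,0],[0,0,0],0.45],
  [[0,0.988,0],[0,0,0],0.45],
  [[0,1.112,0],[0,0,0],0.45],
  [[0,1.236,0],[0,0,0],0.45],
])

```text
time_s: 10.3
ee_pos: [487.2, -232.4, 327.6]
ee_rot: [-90.0, 0.0, 44.4]
force: [-0.2, 1.1, 0.4]
gripper_width: 50.4
```

Call:
carry_out([
  [[0,0.124,0],[0,0,0],0.45],
  [[0,0.248,0],[0,0,0],0.45],
  [[0,0.372,0],[0,0,0],0.45],
  [[0,0.496,0],[0,0,0],0.45],
  [[0,0.62,0],[0,0,0],0.45],
  [[0,0.744,0],[0,0,0],0.45],
  [[0,0.868,0],[0,0,0],0.45],
  [[0,0.992,0],[0,0,0],0.45],
  [[0,1.116,0],[0,0,0],0.45],
  [[0,1.24,0],[0,0,0],0.45],
])

```text
time_s: 11.13
ee_pos: [487.2, -232.4, 327.6]
ee_rot: [-90.0, -0.0, -26.7]
force: [-0.3, 0.1, -0.7]
gripper_width: 50.4
```

Call:
carry_out([
  [[0,0.124,0],[0,0,0],0.45],
  [[0,0.248,0],[0,0,0],0.45],
  [[0,0.372,0],[0,0,0],0.45],
  [[0,0.496,0],[0,0,0],0.45],
  [[0,0.62,0],[0,0,0],0.45],
  [[0,0.744,0],[0,0,0],0.45],
  [[0,0.868,0],[0,0,0],0.45],
  [[0,0.992,0],[0,0,0],0.45],
  [[0,1.116,0],[0,0,0],0.45],
  [[0,1.24,0],[0,0,0],0.45],
])

```text
time_s: 11.97
ee_pos: [487.2, -232.4, 327.6]
ee_rot: [-90.0, -0.0, -97.7]
force: [0.6, -0.4, -0.7]
gripper_width: 50.5
```

Call:
carry_out([
  [[0,0.124,0],[0,0,0],0.45],
  [[0,0.248,0],[0,0,0],0.45],
  [[0,0.372,0],[0,0,0],0.45],
  [[0,0.496,0],[0,0,0],0.45],
  [[0,0.62,0],[0,0,0],0.45],
  [[0,0.744,0],[0,0,0],0.45],
  [[0,0.868,0],[0,0,0],0.45],
  [[0,0.992,0],[0,0,0],0.45],
  [[0,1.116,0],[0,0,0],0.45],
  [[0,1.24,0],[0,0,0],0.45],
])

```text
time_s: 12.8
ee_pos: [487.2, -232.4, 327.5]
ee_rot: [-90.0, 0.0, -168.8]
force: [-0.2, -0.4, -0.6]
gripper_width: 49.9
```

```bash
python3 s.py
```

```text
12.8 [ 487.16 -232.39  327.55] yaw -168.761285719776 j6 142.03872198405634 F [-0.15 -0.35 -0.62] Ftool [0.22 0.62 0.32] M [ 0.12 -0.03 -0.01] w 49.89992589770243
```

Call:
carry_out([
  [[0,0,0],[0,0,0],0.55],
  [[0,0,0],[0,0,0],0.6],
  [[0,0,0],[0,0,0],0.63],
  [[0,0,0],[0,0,0],0.65],
  [[0,0,0],[0,0,0],0.65],
  [[0,0,0],[0,0,0],0.65],
  [[0,0,0],[0,0,0],0.65],
  [[0,0,0],[0,0,0],0.65],
], force=5)

```text
time_s: 13.47
ee_pos: [486.9, -232.4, 327.6]
ee_rot: [-90.0, -0.0, -168.4]
force: [-2.5, -0.5, 2.1]
gripper_width: 35.7
```

```bash
python3 s.py
```

```text
13.4667 [ 486.94 -232.42  327.56] yaw -168.3661161085048 j6 141.64871031961204 F [-2.49 -0.49  2.1 ] Ftool [ 2.54 -2.1  -0.03] M [0.04 0.41 0.04] w 35.650010046931286
```

Call:
carry_out([
  [[0,0,0],[0.4,0,0],0.65],
  [[0,-0.06,0],[0.4,-0.1,0],0.65],
  [[0,-0.16,0],[0.4,-0.3,0],0.65],
  [[0,-0.28,0],[0.4,-0.53,0],0.65],
  [[0,-0.4,0],[0.4,-0.76,0],0.65],
  [[0,-0.52,0],[0.4,-0.99,0],0.65],
  [[0,-0.64,0],[0.4,-1.22,0],0.65],
  [[0,-0.76,0],[0.4,-1.45,0],0.65],
  [[0,-0.88,0],[0.4,-1.68,0],0.65],
  [[0,-1.0,0],[0.4,-1.9,0],0.65],
], force=12)

```text
time_s: 14.3
ee_pos: [487.2, -232.1, 329.4]
ee_rot: [-89.9, 0.1, -110.8]
force: [0.6, 2.1, 0.1]
gripper_width: 35.6
```

```bash
python3 s.py
```

```text
14.3 [ 487.24 -232.08  329.43] yaw -110.79123407796676 j6 84.0068663206767 F [0.61 2.07 0.05] Ftool [-2.15 -0.05 -0.16] M [ 0.43 -0.09 -0.02] w 35.58168375020556
```

Total ≈ 341°. Continue.

Call:
carry_out([
  [[0,-0.08,0],[-0.2,-0.15,0],0.65],
  [[0,-0.2,0],[-0.2,-0.38,0],0.65],
  [[0,-0.32,0],[-0.2,-0.61,0],0.65],
  [[0,-0.44,0],[-0.2,-0.84,0],0.65],
  [[0,-0.56,0],[-0.2,-1.07,0],0.65],
  [[0,-0.68,0],[-0.2,-1.3,0],0.65],
  [[0,-0.8,0],[-0.2,-1.53,0],0.65],
  [[0,-0.92,0],[-0.2,-1.76,0],0.65],
  [[0,-1.04,0],[-0.2,-1.99,0],0.65],
  [[0,-1.15,0],[-0.2,-2.2,0],0.65],
])

```text
time_s: 15.13
ee_pos: [487.1, -232.1, 331.7]
ee_rot: [-89.9, -0.0, -44.9]
force: [0.2, 0.2, 0.6]
gripper_width: 35.8
```

```bash
python3 s.py
```

```text
15.1333 [ 487.07 -232.12  331.68] yaw -44.89102612264788 j6 18.14512029366416 F [0.2  0.22 0.64] Ftool [-0.01 -0.64  0.29] M [0.12 0.05 0.03] w 35.83731218103978
```

Call:
carry_out([
  [[0,-0.08,0],[0,-0.15,0],0.65],
  [[0,-0.2,0],[0,-0.38,0],0.65],
  [[0,-0.32,0],[0,-0.61,0],0.65],
  [[0,-0.44,0],[0,-0.84,0],0.65],
  [[0,-0.56,0],[0,-1.07,0],0.65],
  [[0,-0.68,0],[0,-1.3,0],0.65],
  [[0,-0.8,0],[0,-1.53,0],0.65],
  [[0,-0.92,0],[0,-1.76,0],0.65],
  [[0,-1.04,0],[0,-1.99,0],0.65],
  [[0,-1.15,0],[0,-2.2,0],0.65],
], force=18)

```text
time_s: 15.97
ee_pos: [487.3, -232.1, 333.8]
ee_rot: [-90.0, -0.1, 21.0]
force: [0.1, 0.6, -0.4]
gripper_width: 35.6
```

```bash
python3 s.py
```

```text
15.9667 [ 487.32 -232.06  333.81] yaw 20.988607402744396 j6 -47.74225132284051 F [ 0.14  0.57 -0.42] Ftool [0.33 0.42 0.48] M [ 0.15 -0.2  -0.03] w 35.59224209084267
```

Call:
carry_out([
  [[0,-0.08,0],[0,-0.15,0],0.65],
  [[0,-0.18,0],[0,-0.34,0],0.65],
  [[0,-0.28,0],[0,-0.53,0],0.65],
  [[0,-0.38,0],[0,-0.72,0],0.65],
  [[0,-0.48,0],[0,-0.91,0],0.65],
  [[0,-0.58,0],[0,-1.1,0],0.65],
  [[0,-0.68,0],[0,-1.29,0],0.65],
  [[0,-0.7,0],[0,-1.33,0],0.65],
])

```text
time_s: 16.63
ee_pos: [487.2, -232.0, 335.3]
ee_rot: [-90.1, -0.1, 60.9]
force: [0.4, 1.5, 1.3]
gripper_width: 35.6
```

```bash
python3 s.py
```

```text
16.6333 [ 487.2  -232.    335.34] yaw 60.916641565221944 j6 -87.66151497116738 F [0.35 1.51 1.28] Ftool [ 1.49 -1.28  0.42] M [ 0.3  -0.16 -0.06] w 35.55492024610023
```

Call:
carry_out([
  [[0,-0.08,0],[0,-0.15,0],0.65],
  [[0,-0.18,0],[0,-0.34,0],0.65],
  [[0,-0.28,0],[0,-0.53,0],0.65],
  [[0,-0.38,0],[0,-0.72,0],0.65],
  [[0,-0.48,0],[0,-0.91,0],0.65],
  [[0,-0.58,0],[0,-1.1,0],0.65],
  [[0,-0.6,0],[0,-1.15,0],0.65],
])

```text
time_s: 17.22
ee_pos: [487.2, -232.4, 336.9]
ee_rot: [-90.1, 0.1, 95.2]
force: [-0.1, -0.5, 2.9]
gripper_width: 36.0
```

```bash
python3 s.py
```

```text
17.2167 [ 487.2  -232.38  336.93] yaw 95.20938555355083 j6 -121.94286716224713 F [-0.15 -0.48  2.94] Ftool [-0.47 -2.94  0.19] M [ 0.09 -0.07 -0.  ] w 35.95224609906506
```

Call:
carry_out([
  [[0,-0.08,0],[0,-0.2,0],0.65],
  [[0,-0.18,0],[0,-0.45,0],0.65],
  [[0,-0.28,0],[0,-0.7,0],0.65],
  [[0,-0.36,0],[0,-0.9,0],0.65],
  [[0,-0.36,0],[0,-0.9,0],0.65],
])

```text
time_s: 17.63
ee_pos: [487.1, -232.4, 337.7]
ee_rot: [-90.1, 0.1, 115.7]
force: [1.0, 0.6, 3.5]
gripper_width: 35.9
```

```bash
python3 s.py
```

```text
17.6333 [ 487.15 -232.42  337.67] yaw 115.70596125454657 j6 -142.439085656773 F [1.   0.64 3.48] Ftool [ 0.14 -3.48 -1.18] M [ 0.08 -0.15  0.02] w 35.88010449181013
```

Call:
carry_out([
  [[0,0,0],[0,-0.2,0],0.65],
  [[0,0,0],[0,-0.4,0],0.65],
  [[0,0,0],[0,-0.6,0],0.65],
  [[0,0,0],[0,-0.6,0],0.65],
], force=20)

```text
time_s: 17.97
ee_pos: [487.1, -232.4, 338.1]
ee_rot: [-90.1, 0.1, 115.7]
force: [1.8, -0.8, 3.5]
gripper_width: 35.8
```

```bash
python3 s.py
```

```text
17.9667 [ 487.13 -232.43  338.11] yaw 115.71851808900547 j6 -142.44981617823373 F [ 1.82 -0.81  3.5 ] Ftool [-1.52 -3.49 -1.29] M [-0.01 -0.34  0.03] w 35.79696862092068
```

Call:
carry_out([
  [[0,0,0],[0,-0.25,0],0.65],
  [[0,0,0],[0,-0.5,0],0.65],
  [[0,0,0],[0,-0.75,0],0.65],
  [[0,0,0],[0,-1,0],0.65],
  [[0,0,0],[0,-1,0],0.65],
])

```text
time_s: 18.38
ee_pos: [486.9, -232.4, 338.9]
ee_rot: [-90.0, 0.0, 115.8]
force: [1.8, -1.1, 2.6]
gripper_width: 35.6
```

```bash
python3 s.py
```

```text
18.3833 [ 486.89 -232.35  338.92] yaw 115.78592505597297 j6 -142.5144455268549 F [ 1.77 -1.08  2.59] Ftool [-1.74 -2.59 -1.12] M [-0.02 -0.37 -0.  ] w 35.56207142429676
```

Call:
carry_out([
  [[0,0,0],[0,-0.25,0],0.65],
  [[0,0,0],[0,-0.5,0],0.65],
  [[0,0,0],[0,-0.75,0],0.65],
  [[0,0,0],[0,-1,0],0.65],
  [[0,0,0],[0,-1,0],0.65],
])

```text
time_s: 18.8
ee_pos: [486.8, -232.3, 339.9]
ee_rot: [-90.0, 0.0, 115.8]
force: [2.0, -0.8, 2.6]
gripper_width: 35.2
```

```bash
python3 s.py
```

```text
18.8 [ 486.81 -232.32  339.91] yaw 115.79358265960815 j6 -142.52134424734956 F [ 1.99 -0.76  2.57] Ftool [-1.55 -2.57 -1.46] M [-0.03 -0.4  -0.03] w 35.21592067307501
```

Call:
carry_out([
  [[0,0,0],[0,-1,0],0.65],
  [[0,0,0],[0,-3,0],0.65],
  [[0,0,0],[0,-6,0],0.65],
  [[0,0,0],[0,-11,0],0.65],
  [[0,0,0],[0,-18,0],0.65],
  [[0,0,0],[0,-28,0],0.65],
  [[0,0,0],[0,-40,0],0.65],
  [[0,0,0],[0,-54,0],0.65],
  [[0,0,0],[0,-68,0],0.65],
  [[0,0,0],[0,-80,0],0.65],
])

```text
time_s: 19.63
ee_pos: [486.8, -232.3, 421.8]
ee_rot: [-90.1, 0.1, 115.8]
force: [0.7, -0.9, -1.3]
gripper_width: 35.5
```

```bash
python3 s.py; python3 - <<'E'
from h import *
a,W=cloud('wrist'); cv2.imwrite('pics/w4.png',a)
f,_=cloud('scene'); cv2.imwrite('pics/s4.png',f[90:250,140:380])
# tray close-ups: target -> tray centre-ish
go([470,240,415],40)
E
```

```text
19.6333 [ 486.78 -232.27  421.85] yaw 115.79685918395182 j6 -142.52470066855219 F [ 0.7  -0.86 -1.27] Ftool [-1.07  1.27 -0.26] M [ 0.11 -0.09  0.03] w 35.54939167365668
turn [ 0.006   1.3229 -0.0016] 75.8 shift [ 432.8    6.5 -190.2]
```

View pics/w4.png

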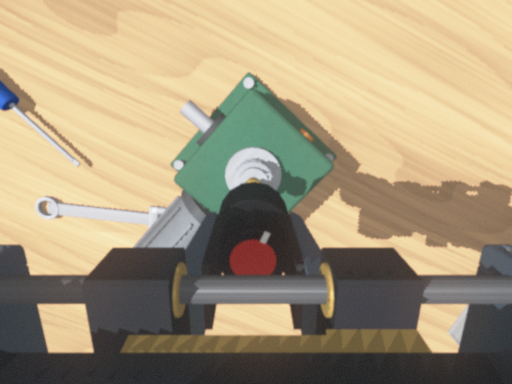

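Call:
carry_out([
  [[0,0,0],[7,0,-3],0.65],
  [[0,0,0],[22,0,-9],0.65],
  [[0,0,0],[45,0,-19],0.65],
  [[0,0,0],[73,0,-31],0.65],
  [[0,0,0],[104,0,-44],0.65],
  [[0,0,0],[135,0,-57],0.65],
  [[0,0,0],[166,0,-70],0.65],
  [[0,0,0],[197,0,-83],0.65],
  [[0,0,0],[228,0,-96],0.65],
  [[0,0,0],[259,0,-109],0.65],
])

```text
time_s: 20.57
ee_pos: [471.2, 50.2, 419.0]
ee_rot: [-89.9, -0.1, 115.8]
force: [0.9, -0.3, -1.4]
gripper_width: 35.3
```

Call:
carry_out([
  [[0,0,0],[31,0,-13],0.65],
  [[0,0,0],[62,0,-26],0.65],
  [[0,0,0],[91,0,-39],0.65],
  [[0,0,0],[118,0,-50],0.65],
  [[0,0,0],[141,0,-60],0.65],
  [[0,0,0],[158,0,-67],0.65],
  [[0,0,0],[169,0,-72],0.65],
  [[0,0,0],[174,0,-74],0.65],
  [[0,0,0],[175,0,-74],0.65],
])

```text
time_s: 21.32
ee_pos: [462.5, 238.7, 419.2]
ee_rot: [-89.9, 0.0, 115.9]
force: [0.8, 0.1, -0.3]
gripper_width: 35.8
```

```bash
python3 s.py; python3 - <<'E'
from h import *
a,W=cloud('wrist'); b,_=cloud('scene'); cv2.imwrite('pics/w5.png',a); 
z=W[...,2]; T=pose()
hsv=cv2.cvtColor(a,cv2.COLOR_BGR2HSV)
r=((hsv[...,0]<8)|(hsv[...,0]>172))&(hsv[...,1]>150)&(hsv[...,2]>60)
print('red in world',np.nanmedian(W[r],0),r.sum())
rr=W[r]; rr=rr[~np.isnan(rr).any(1)]; A=np.c_[rr[:,:2],np.ones(len(rr))]; c=np.linalg.lstsq(A,rr[:,2],rcond=None)[0]; print('slope',c[:2])
m=(z>26)&(z<42)&(hsv[...,1]<60); print('rim',cv2.minAreaRect(W[m][:,:2].astype(np.float32)))
m=(z>1)&(z<9)&(hsv[...,1]<60); print('floor z',np.nanmedian(z[m]),m.sum())
E
```

```text
21.3167 [462.45 238.7  419.19] yaw 115.86116087381043 j6 -89.81823526318222 F [ 0.8   0.09 -0.35] Ftool [-0.27  0.35 -0.75] M [ 0.11 -0.17  0.04] w 35.75184353406782
red in world [462.22454766 237.62492153 253.35409183] 1314
slope [-0.00624663  0.00488459]
rim ((542.489013671875, 230.1283721923828), (332.0042419433594, 163.3129119873047), 3.128624677658081)
floor z 3.834366117899947 14654
```

View pics/w5.png

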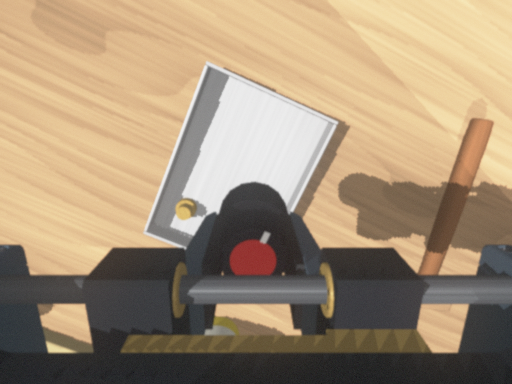

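Call:
carry_out([
  [[0,0,0],[0,6,0],0.65],
  [[0,0,0],[0,20,0],0.65],
  [[0,0,0],[0,40,0],0.65],
  [[0,0,0],[0,63,0],0.65],
  [[0,0,0],[0,86,0],0.65],
  [[0,0,0],[0,109,0],0.65],
  [[0,0,0],[0,132,0],0.65],
  [[0,0,0],[0,152,0],0.65],
  [[0,0,0],[0,165,0],0.65],
  [[0,0,0],[0,171,0],0.65],
])

```text
time_s: 22.25
ee_pos: [462.2, 236.7, 246.6]
ee_rot: [-89.8, 0.0, 115.7]
force: [-0.9, 0.0, -1.9]
gripper_width: 35.5
```

Call:
carry_out([
  [[0,0,0],[0,2,0],0.65],
  [[0,0,0],[0,4,0],0.65],
  [[0,0,0],[0,6,0],0.65],
  [[0,0,0],[0,7,0],0.65],
  [[0,0,0],[0,8,0],0.65],
  [[0,0,0],[0,9,0],0.65],
  [[0,0,0],[0,9.5,0],0.65],
  [[0,0,0],[0,10,0],0.65],
  [[0,0,0],[0,10,0],0.65],
])

```text
time_s: 23.0
ee_pos: [462.7, 238.1, 238.8]
ee_rot: [-90.0, 0.0, 115.8]
force: [-0.2, -0.1, -1.8]
gripper_width: 35.3
```

```bash
python3 s.py
```

```text
23.0 [462.72 238.1  238.84] yaw 115.80017583970893 j6 -89.83038757756044 F [-0.17 -0.07 -1.77] Ftool [0.01 1.77 0.18] M [ 0.12 -0.09  0.06] w 35.26313097218327
```

Expected contact is near 236. I'll go slowly.

Call:
carry_out([
  [[0,0,0],[0,0.5,0],0.65],
  [[0,0,0],[0,1,0],0.65],
  [[0,0,0],[0,1.5,0],0.65],
  [[0,0,0],[0,2,0],0.65],
  [[0,0,0],[0,2.4,0],0.65],
  [[0,0,0],[0,2.4,0],0.65],
])

```text
time_s: 23.5
ee_pos: [462.7, 238.1, 236.4]
ee_rot: [-90.0, 0.0, 115.8]
force: [0.2, -0.7, -1.5]
gripper_width: 35.6
```

```bash
python3 s.py
```

```text
23.5 [462.73 238.1  236.42] yaw 115.79866264391264 j6 -89.83147347957588 F [ 0.16 -0.66 -1.49] Ftool [-0.66  1.49  0.14] M [ 0.16 -0.17 -0.01] w 35.61093933659027
```

Call:
carry_out([
  [[0,0,0],[0,0.4,0],0.65],
  [[0,0,0],[0,0.8,0],0.65],
  [[0,0,0],[0,1.0,0],0.65],
  [[0,0,0],[0,1.0,0],0.65],
])

```text
time_s: 23.83
ee_pos: [462.8, 238.1, 236.3]
ee_rot: [-90.0, 0.0, 115.8]
force: [-1.8, -0.4, 5.7]
gripper_width: 35.2
```

```bash
python3 s.py
```

```text
23.8333 [462.76 238.15 236.31] yaw 115.79656818988958 j6 -89.82921872211017 F [-1.76 -0.41  5.74] Ftool [ 0.39 -5.75  1.76] M [-0.07  0.2  -0.03] w 35.21560971146239
```

Call:
carry_out([
  [[0,0,0],[0,-0.4,0],0.65],
  [[0,0,0],[0,-0.8,0],0.65],
  [[0,0,0],[0,-0.8,0],0.6],
  [[0,0,0],[0,-0.8,0],0.55],
  [[0,0,0],[0,-0.8,0],0.5],
  [[0,0,0],[0,-0.8,0],0.4],
  [[0,0,0],[0,-0.8,0],0.3],
  [[0,0,0],[0,-0.8,0],0.3],
  [[0,0,0],[0,-0.8,0],0.3],
  [[0,0,0],[0,-0.8,0],0.3],
], force=5)

```text
time_s: 24.67
ee_pos: [462.7, 238.0, 236.2]
ee_rot: [-90.0, 0.0, 115.8]
force: [0.3, -0.3, -0.5]
gripper_width: 64.0
```

Call:
carry_out([
  [[0,0,0],[0,-2,0],0.3],
  [[0,0,0],[0,-8,0],0.3],
  [[0,0,0],[0,-20,0],0.3],
  [[0,0,0],[0,-40,0],0.3],
  [[0,0,0],[0,-65,0],0.3],
  [[0,0,0],[0,-90,0],0.3],
  [[0,0,0],[0,-115,0],0.3],
  [[0,0,0],[0,-135,0],0.3],
  [[0,0,0],[0,-145,0],0.3],
  [[0,0,0],[0,-150,0],0.3],
])

```text
time_s: 25.5
ee_pos: [462.8, 238.1, 388.2]
ee_rot: [-90.2, 0.0, 115.8]
force: [0.0, 0.6, 0.7]
gripper_width: 63.8
```

```bash
python3 s.py; python3 - <<'E'
from h import *
a,W=cloud('wrist'); b,Ws=cloud('scene'); cv2.imwrite('pics/s6.png',np.vstack([a,b])[:, :]) 
cv2.imwrite('pics/s6.png',cv2.hconcat([cv2.resize(a,(400,300)),cv2.resize(b,(400,300))]))
hsv=cv2.cvtColor(a,cv2.COLOR_BGR2HSV)
r=((hsv[...,0]<8)|(hsv[...,0]>172))&(hsv[...,1]>150)&(hsv[...,2]>60)&(W[...,2]<90)
rr=W[r]; rr=rr[~np.isnan(rr).any(1)]; A=np.c_[rr[:,:2]-rr[:,:2].mean(0),np.ones(len(rr))]; c=np.linalg.lstsq(A,rr[:,2],rcond=None)[0]; print('red',len(rr),np.median(rr,0),'slope',c[:2])
d=[487.7,229.2]; o=np.median(rr,0)[:2]-d; print('in tray',o)
E
```

```text
25.5 [462.8  238.12 388.21] yaw 115.79542112795068 j6 -89.83113071584218 F [0.03 0.56 0.74] Ftool [ 0.49 -0.74 -0.28] M [ 0.09 -0.12  0.02] w 63.81093823720123
red 395 [463.61649915 238.21690539  70.44240764] slope [-0.01050941 -0.00484223]
in tray [-24.08350085   9.01690539]
```

View pics/s6.png

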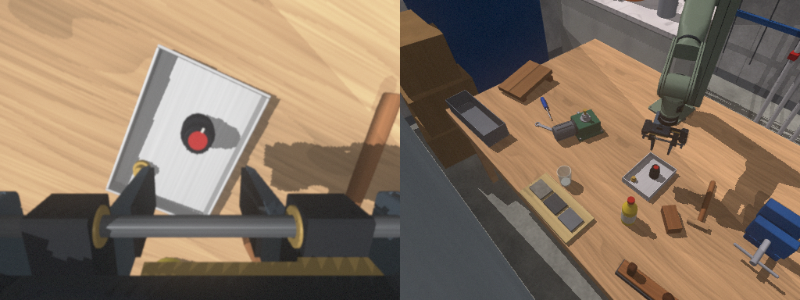

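The cap stands upright on the tray floor: its red top is at (198,140) in the wrist half of the picture, 70.4 mm high (4 + 66 expected), with a slope of about 0.01. The plug and the bystanders are in place, so I'm handing in.

```bash
python3 -c "
from workcell import env
print(env.job_done())"
```

```text
the job is handed in; nothing more can be done
None
```

The cap is off the gear unit and standing knob up on the tray floor. I let go of it and handed the job in at about 25.5 s.

- **Unscrewing:** I gripped the knob at 5–20 N and turned it counter-clockwise in two strokes, about 567° in all, rising along with it. The lead felt like about 12 mm per turn. Readings taken between moves showed an axial load of 3.5 N or less and a sideways load of 4 N or less.
- **Coming free:** The cap was held throughout. The felt force settled at the spring's push less the cap's weight. A short test lift confirmed it was clear before I raised it fully.
- **Placing:** It touched down with about 6 N, and I backed off slightly before opening the gripper.

**Last checks:**
- The cap's top is 70.4 mm above the bench; 4 + 66 = 70 was expected.
- It tilts about 0.01 rad and stands about (-24, +9) mm from the tray centre.
- The gripper is open and about 150 mm above the cap, with no contact force.
- The drain plug and the other items look unmoved by eye in the last picture; I did not measure their positions again.

No check failed or disagreed. Forces within each move were not recorded, so any brief peaks went unseen.

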